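Stroke the paint-pot lids shut

ROBOT

A 6-joint arm with a two-finger parallel gripper is mounted at the origin on the work surface. World frame = base frame: x ahead of the robot, y to its left, z up, the work surface at z = 0. Lengths are in mm, angles in rad, forces in N, time in s.
With the tool pointing down it reaches from about 425 to 950 mm from the base axis. Payload 3.5 kg.
Tool frame: the origin (TCP) lies between the finger pads; the fingertips stand 22 mm ahead of it and the grasp point (between the pads) lies 3 mm ahead of it; z points along the fingers, y is the line along which they close (so a half turn about z gives the same grasp; the last joint's range is limited). The gripper opens to 85 mm and grips with 20 to 120 N. Pads are 22 mm wide; open, the fingers measure 114 mm over their backs; the gripper's body (76 mm by 85 mm) begins 54 mm behind the grasp point. The pads swing forward as they close: fully open they stand 13 mm farther back than shut.
Start: joints at [-1.306, 0.286, 1.577, -0, 1.279, -0.15], TCP at [272.051, -617.734, 253.325] pointing down, gripper open.
Joint ranges: [-2.77, 2.77], [-0.9, 2.22], [0.21, 2.48], [-1.53, 4.67], [0.24, 2.81], [-2.84, 2.84]. Speed limits (rad/s): [2.79, 2.79, 3.14, 3.14, 3.14, 3.14].

INTERFACE

Orientations are given as a unit quaternion [x, y, z, w].
In Python, from plant import r, vision, order gives the robot as it stands.
- The arm moves only by the tool servo_tool, never from a script. Its argument "steps" is text: rows parted by semicolons, each of 7 numbers parted by spaces: the shift along the tool's x, y, z in m, then the turn, a rotation vector about the tool's x, y, z in rad, then the closure in counts, from 0 (fully open) to 255 (shut). In form: x y z wx wy wz grip; .... A call has 1 to 5 rows; each row is the pose to reach, as a shift and turn from the pose commanded when the call began, along the tool's axes at that moment; what a row does not reach only later rows make up. A row lasts 1/8 s, in which the tool goes at most 62.5 mm and 10.7 degrees, less where a joint would pass 70% of its speed; a pose out of reach is approached as far as the arm can. A call with a gripper value outside its range is refused whole. The fingers move at their own pace and stop on an object; the grip force is fixed at half the most. Time passes only in rows, so rows that repeat a pose let the fingers close. It gives the time, the measured TCP pose, the force, the opening and the grip force at its end, in the units of the state.
- r.sense(): the state, without advancing time (a new reading comes with each control period).
- vision.grab_frame(name): name is "side" or "top"; returns the picture (400x640x3 uint8, blue, green, red); there is no depth.
- vision.camera_info(name): a dict with "vfov" (degrees; the focal length in pixels is half the picture's height over the tangent of half this angle, whatever the lens; pixels are square), "cx", "cy" (the principal point, pixels), "position" and "orientation" of the camera in the world. Camera axes: x right, y up, looking along -z (the intrinsics and any distortion apply to the point x, -y, -z); pixel columns grow to the right and rows downward; lengths in mm; the calibration is good to about 2 mm. A picture is of the moment at which its call begins. camera_info takes no time and is no camera call.
- order.job_done(): hands the job in; it is judged then, once.
The state is a dict: "time_s": time; "q": joint angles; "qvel": joint speeds; "joint_efforts": joint torques, N m; "tcp_pos": TCP position; "ee_rot": TCP orientation; "force": force on the tool from outside, world axes, zero at the start; "ft_torque": the same for the moment, N m; "grip_width": opening from 0.0 (shut) to 1.0 (fully open); "grasp_force": force on a finger pad.
Only numpy, scipy, OpenCV 4.12 (cv2) and the standard library are available. Lean on these libraries where they do the work, as an engineer would, in place of code of your own. Each camera call takes 0.05 s, during which the arm holds its last target. There are 200 camera calls.

TASK

The curved rack of six flip-lid paint pots has been left with its lids ajar: with the fingers shut, stroke the fingertips along the row, starting at the end lid whose hinge is at the outer end of the rack and going from hinge to free edge, lid after lid to the last, so that each lid is laid flat in turn, without lifting away from the row before the last one is shut. Touch the lids gently and do not pick up, tip or shove the rack; leave everything else on the table where it is.

Things in the scene. Friction and masses are not known exactly. Their poses are not given: they have to be found in the camera images.
- rack: Curved wooden rack of six flip-lid paint pots in a row, 250 mm long, 46 mm wide, about 43 mm tall, 0.9 kg, standing loose on the table (points pot1 to pot6 lie on it). Origin on its underside near the middle. The row is an arc of radius 220 mm; the rack's own x axis runs along the row from pot1 towards pot6, its y axis towards the hollow side of the arc, z up. Wooden ledge 28 mm high; the pots stand above it.
- pot1 (a point): Point at the centre of the top face of lid 1 when shut, 43 mm above the table (fixed to the rack, does not follow the lid). Pots are 40 mm apart along the arc; lid tops are 34 mm long along the row, 32 mm wide. Each lid hinges on its edge 17 mm before this point (on pot1's side, the knuckle is a dark pin) and its free edge lies 17 mm beyond it, towards pot6.
- lid1 (a joint): How far lid 1 is open, rad: 0 shut and flat, larger with the free edge raised. Starts at 0.3 to 0.6; swings down stiffly under about 0.2 N at the free edge and stays where it is left (no spring). The row of pots sits as one on a springy seat that gives 4 mm at most, about 3 N per mm, when pressed, and springs back.
- pot2 (a point): Point at the centre of the top face of lid 2 when shut, 43 mm above the table (fixed to the rack, does not follow the lid). Pots are 40 mm apart along the arc; lid tops are 34 mm long along the row, 32 mm wide.
- lid2 (a joint): How far lid 2 is open, rad: 0 shut and flat, larger with the free edge raised.
- pot3 (a point): Point at the centre of the top face of lid 3 when shut, 43 mm above the table (fixed to the rack, does not follow the lid). Pots are 40 mm apart along the arc; lid tops are 34 mm long along the row, 32 mm wide.
- lid3 (a joint): How far lid 3 is open, rad: 0 shut and flat, larger with the free edge raised.
- pot4 (a point): Point at the centre of the top face of lid 4 when shut, 43 mm above the table (fixed to the rack, does not follow the lid). Pots are 40 mm apart along the arc; lid tops are 34 mm long along the row, 32 mm wide.
- lid4 (a joint): How far lid 4 is open, rad: 0 shut and flat, larger with the free edge raised.
- pot5 (a point): Point at the centre of the top face of lid 5 when shut, 43 mm above the table (fixed to the rack, does not follow the lid). Pots are 40 mm apart along the arc; lid tops are 34 mm long along the row, 32 mm wide.
- lid5 (a joint): How far lid 5 is open, rad: 0 shut and flat, larger with the free edge raised.
- pot6 (a point): Point at the centre of the top face of lid 6 when shut, 43 mm above the table (fixed to the rack, does not follow the lid). Pots are 40 mm apart along the arc; lid tops are 34 mm long along the row, 32 mm wide.
- lid6 (a joint): How far lid 6 is open, rad: 0 shut and flat, larger with the free edge raised.
- brush: Bystander: paste brush lying loose near the rack, about 200 mm long
- jar: Bystander: small closed jar, 48 mm across, 60 mm tall, near the rack; origin under its centre
- cup: Bystander: small open cup, 56 mm across, 50 mm tall, near the rack; origin under its centre
- disc1: Bystander: flat wooden medallion, 36 mm across, 6 mm thick, near the rack
- disc2: Bystander: second such medallion
- bowl: Bystander: papier-mache bowl, 170 mm across, 55 mm tall, to the right of the work; origin under its centre
- scissors: Bystander: scissors lying flat to the left, about 165 mm long

How it is judged:
By the outcome, as a careful person would: the job done as asked, in the order asked, and still so for the second after the job is handed in, with the robot touching nothing.
It also fails if it takes over 38 s, if anything falls off the work surface, if the arm or the gripper's body presses on something with over 40 N, if the wrist force passes 120 N, or if a joint passes its speed limit or range.

## Working session

There is one attempt and no reset: what is moved stays moved. The work goes in short steps, Python scripts to look and compute and a tool call to move; the robot and the scene stay as the last step left them, time stands still between calls to the robot, and variables do not carry over. Pictures are saved under pics/ and viewed, at most 10 in all, crops included, and the job is handed in when it is done.

Besides the shell and the picture viewer there is one more tool, called after "Request:" as a command line: name --argument value ..., lists and objects as JSON in quotes. servo_tool: Moves the arm, as the interface text tells. Its arguments: {"type":"object","properties":{"steps":{"type":"string"}},"required":["steps"]}

```bash
ls; mkdir -p pics; python3 - <<'E'
from plant import r,vision,order
import cv2
for n in("top","side"):
    cv2.imwrite(f"pics/{n}0.png",vision.grab_frame(n)); print(n,vision.camera_info(n))
print(r.sense())
E
```

```text
pics
top {'vfov': 46.18088818894403, 'cx': 324.10997104949934, 'cy': 188.6973196999715, 'position': array([ 481.19409568,  -15.65622092, 1223.22766039]), 'orientation': array([-0.02036514,  0.01792397,  0.71156906, -0.70209221])}
side {'vfov': 42.294374773146565, 'cx': 314.6305534039384, 'cy': 195.74600386435267, 'position': array([ -152.31788307, -1052.69485214,  1066.52345227]), 'orientation': array([ 0.41605069, -0.12645722, -0.25715843,  0.86300634])}
{'time_s': 0.1, 'q': array([-1.30603313e+00,  2.87154143e-01,  1.57807582e+00,  2.45545603e-05,
        1.27857907e+00, -1.49995737e-01]), 'qvel': array([-0.00072057, -0.00132694, -0.00370783, -0.00090349,  0.00112109,
       -0.00026458]), 'joint_efforts': array([ 5.03329902e-04, -4.07295549e+01, -2.93699151e+01, -1.50512597e-04,
        3.43232103e-03,  5.58946862e-07]), 'tcp_pos': array([ 271.89098734, -617.2080989 ,  252.00956608]), 'ee_rot': array([ 9.78573962e-01,  2.05892626e-01, -5.18236748e-05, -1.10704060e-03]), 'force': array([-1.07039225, -0.4490907 ,  0.3719117 ]), 'ft_torque': array([-0.02250223, -0.02457195, -0.02346884]), 'grasp_force': 0.0, 'grip_width': 1.0023020969577372}
```

View pics/top0.png

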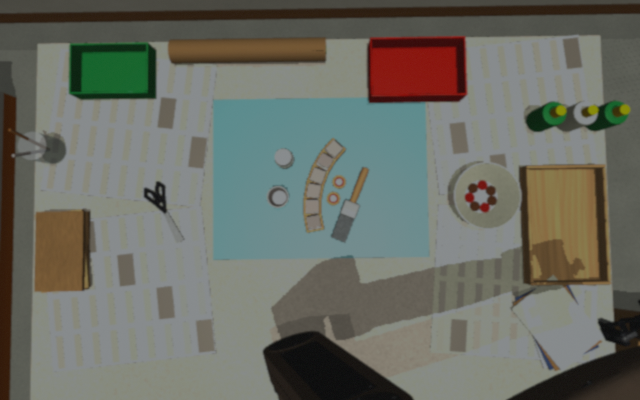

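View pics/side0.png

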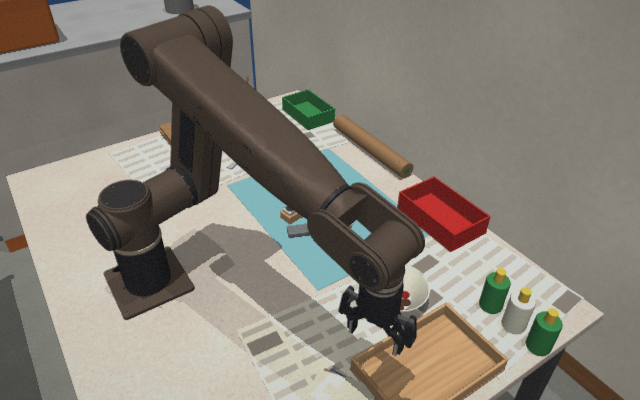

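The top view shows the curved rack from about (337,147) to (314,225), hollow towards the brush and discs on its right. In the side view the arm hides the rack. I'll enlarge the top crop.

```bash
cat > h.py <<'E'
import numpy as np, cv2
from scipy.spatial.transform import Rotation as R
from plant import r,vision,order
def ray(n,u,v):
    c=vision.camera_info(n); f=200/np.tan(np.radians(c['vfov']/2))
    d=R.from_quat(c['orientation']).apply([(u-c['cx'])/f,-(v-c['cy'])/f,-1]); return np.array(c['position']),d
def onz(n,u,v,z):
    p,d=ray(n,u,v); return p+d*(z-p[2])/d[2]
def proj(n,P):
    c=vision.camera_info(n); f=200/np.tan(np.radians(c['vfov']/2))
    q=R.from_quat(c['orientation']).inv().apply(np.array(P)-c['position'])
    return c['cx']+f*q[0]/-q[2], c['cy']-f*q[1]/-q[2]
def crop(n,x,y,w,h,s,out):
    cv2.imwrite(out,cv2.resize(vision.grab_frame(n)[y:y+h,x:x+w],None,fx=s,fy=s,interpolation=cv2.INTER_CUBIC))
E
python3 - <<'E'
from h import *
crop("top",290,130,90,110,5.4,"pics/c1.png")
for p in [(337,147),(314,225)]: print(onz("top",*p,43))
print(onz("top",37,38,0),onz("top",600,38,0),proj("side",(500,0,43)))
E
```

```text
[650.46104353 -46.0411619   43.        ]
[454.3223965   14.57411406  43.        ]
[959.87371962 747.57202037   0.        ] [ 937.78551314 -748.68291618    0.        ] (np.float64(302.6454375197342), np.float64(205.93564093881534))
```

View pics/c1.png

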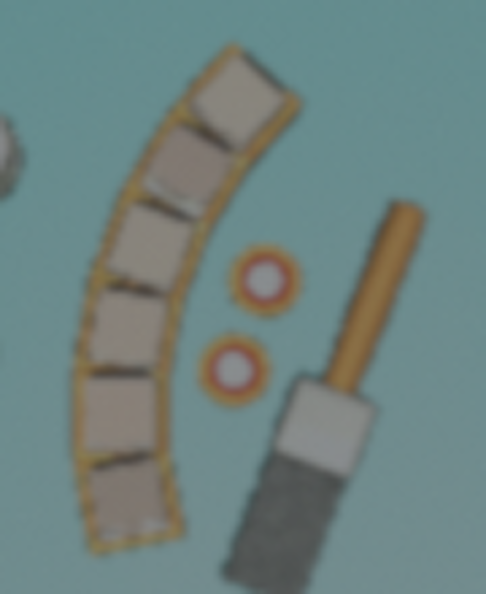

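The enlarged crop shows the dark hinge pins on the upper (far) edge of each lid, so pot1 is the far end. This agrees with the hollow lying to the right. The stroke runs from the far end towards the robot. Next I'll fit the arc from the ledge outline.

```bash
cat > fit.py <<'E'
from h import *
from scipy.optimize import least_squares
def fit():
    im=vision.grab_frame("top"); sub=cv2.resize(im[130:240,290:380],None,fx=4,fy=4,interpolation=cv2.INTER_CUBIC)
    d=sub.astype(int); m=((d[...,2]-d[...,0])>-12).astype(np.uint8)*255
    m=cv2.morphologyEx(m,cv2.MORPH_CLOSE,np.ones((5,5)))
    cs,_=cv2.findContours(m,cv2.RETR_EXTERNAL,cv2.CHAIN_APPROX_NONE)
    c=max(cs,key=lambda c:cv2.contourArea(c) if c[:,0,0].mean()<200 else 0)[:,0]
    P=np.array([onz("top",290+(x+.5)/4-.5,130+(y+.5)/4-.5,26)[:2] for x,y in c])
    # circle centre: band edges at 197 and 243
    f=lambda q:(lambda e:np.where(abs(e-23)<abs(e+23),e-23,e+23))(np.hypot(*(P-q).T)-220)
    q=least_squares(f,[520,-215],loss='soft_l1',f_scale=2).x
    a=np.arctan2(P[:,1]-q[1],P[:,0]-q[0]); rr=np.hypot(*(P-q).T); mid=abs(rr-220)<12
    e=f(q); print("n",len(P),"centre",q,"median resid",np.median(abs(e)),"outer/inner",np.median(rr[rr>235]),np.median(rr[rr<205]))
    am=a[mid]; lo=np.median(am[am<np.median(a)]); hi=np.median(am[am>np.median(a)])
    print("ends",lo,hi,"len",220*(hi-lo))
    am=(lo+hi)/2; t=am+(np.arange(6)-2.5)*40/220
    pots=q+220*np.c_[np.cos(t),np.sin(t)]
    return q,t,pots,sub,m
if __name__=="__main__":
    q,t,p,s,m=fit(); np.savez("fit.npz",q=q,t=t,p=p); print(p.round(1),t)
    for P in p:
        u,v=proj("top",[*P,43]); cv2.circle(s,(int((u-290)*4+2),int((v-130)*4+2)),3,(0,0,255),-1)
    cv2.imwrite("pics/f1.png",np.hstack([s,cv2.cvtColor(m,cv2.COLOR_GRAY2BGR)]))
E
python3 fit.py
```

```text
n 837 centre [ 499.37032177 -199.90738546] median resid 1.1858690959212765 outer/inner 243.92899718455254 195.73713244031245
ends 0.7371136927212723 1.8512841693424058 len 245.1175048566494
[[646.3 -36.1]
 [614.2 -12.3]
 [578.4   5.4]
 [540.   16.3]
 [500.2  20.1]
 [460.4  16.6]] [0.83965348 1.02147166 1.20328984 1.38510802 1.5669262  1.74874439]
```

View pics/f1.png

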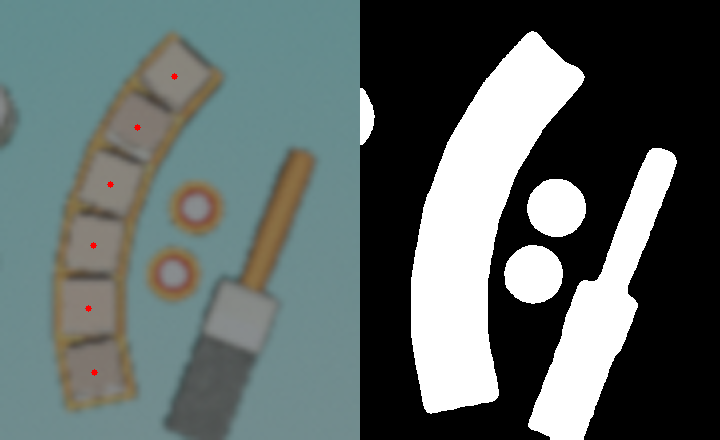

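The fit puts the outline radii at 244 and 196 mm, against the 243 and 197 expected. The length is 245 mm against 250, short because the dark pin ate into the far end. The pot points sit on the lids, so I shift the whole row about 2 mm towards the far end and set out.

```bash
cat >> h.py <<'E'
Q=np.array([499.4,-199.9])
def arc(a): return Q+220*np.array([np.cos(a),np.sin(a)])
def shift(P,yaw=None):
    s=r.sense(); T=R.from_quat(s['ee_rot']); d=T.inv().apply(np.array(P)-s['tcp_pos'])/1000
    if yaw is not None:
        G=R.from_matrix(np.c_[[np.cos(yaw),np.sin(yaw),0],[np.sin(yaw),-np.cos(yaw),0],[0,0,-1]])
        return d.round(4),(T.inv()*G).as_rotvec().round(4)
    return d.round(4)
E
python3 - <<'E'
from h import *
print(arc(.78),shift([*arc(.78),190],-.28))
E
```

```text
[655.80097836 -45.17852778] (array([ 0.5819, -0.3689,  0.0631]), array([-1.500e-03,  3.000e-04,  6.948e-01]))
```

Request:
servo_tool --steps "0.046 -0.029 0 0 0 0.06 255; 0.093 -0.059 0 0 0 0.12 255; 0.14 -0.089 0.01 0 0 0.18 255; 0.187 -0.118 0.015 0 0 0.24 255; 0.233 -0.148 0.02 0 0 0.30 255"

```text
time_s: 0.82
tcp_pos: [426.3, -386.7, 232.9]
ee_rot: [0.998, 0.056, -0.0, -0.0]
force: [-0.2, -0.3, 0.8]
grip_width: 0.003
grasp_force: 0.0
```

```bash
python3 - <<'E'
from h import *
print(r.sense()['time_s'],r.sense()['tcp_pos'],shift([*arc(.78),190],-.28))
E
```

```text
0.825 [ 426.34134805 -386.68211997  232.94796896] (array([ 0.2664, -0.3135,  0.043 ]), array([-2.000e-04,  0.000e+00,  3.926e-01]))
```

Request:
servo_tool --steps "0.037 -0.044 0.005 0 0 0.08 255; 0.074 -0.088 0.01 0 0 0.16 255; 0.111 -0.132 0.02 0 0 0.24 255; 0.148 -0.175 0.025 0 0 0.32 255; 0.186 -0.219 0.03 0 0 0.39 255"

```text
time_s: 1.45
tcp_pos: [586.1, -147.9, 203.1]
ee_rot: [0.99, -0.138, 0.0, 0.0]
force: [0.4, -1.4, -0.3]
grip_width: -0.003
grasp_force: 0.0
```

```bash
python3 - <<'E'
from h import *
print(shift([*arc(.78),130],-.28))
E
```

```text
(array([ 0.0389, -0.1179,  0.0731]), array([ 0.0001, -0.0001,  0.0023]))
```

Request:
servo_tool --steps "0.013 -0.04 0.02 0 0 0 255; 0.026 -0.08 0.045 0 0 0 255; 0.039 -0.118 0.073 0 0 0 255; 0.039 -0.118 0.073 0 0 0 255; 0.039 -0.118 0.073 0 0 0 255"

```text
time_s: 2.08
tcp_pos: [654.9, -46.8, 130.4]
ee_rot: [0.991, -0.137, -0.0, 0.0]
force: [-0.0, 0.4, 0.0]
grip_width: 0.0
grasp_force: 0.0
```

```bash
python3 - <<'E'
from h import *
s=r.sense();print(s['tcp_pos'],s['force'])
crop("top",280,100,100,140,4,"pics/a_top.png")
u,v=map(int,proj("side",(560,-10,60)));print(u,v)
crop("side",u-70,v-50,140,100,5,"pics/a_side.png")
print(shift([*arc(.78),90]))
E
```

```text
[654.865142   -46.81874394 130.44201642] [-0.03275009  0.43241642  0.00456763]
320 196
[-0.0002 -0.0026  0.0417]
```

View pics/a_side.png

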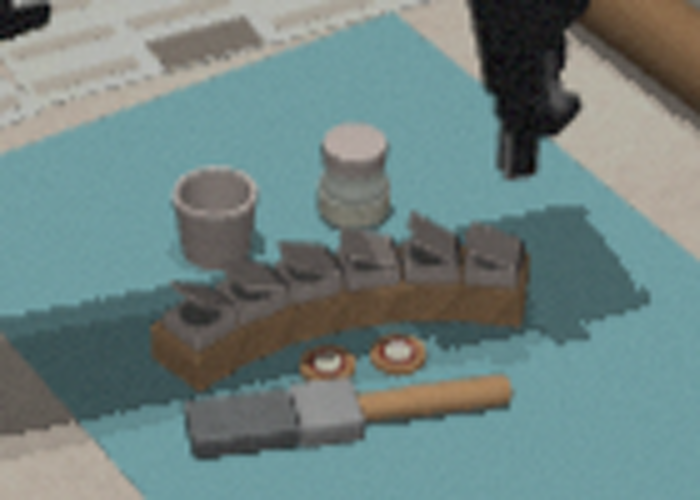

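View pics/a_top.png

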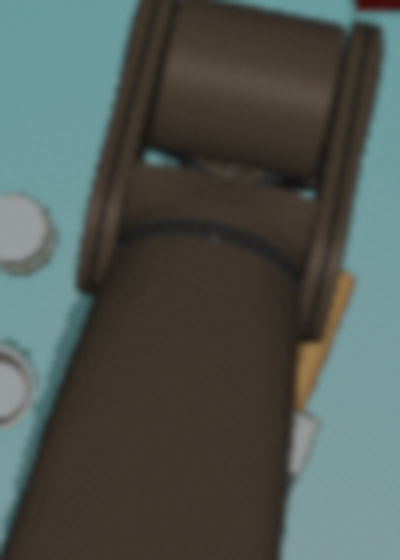

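The side crop shows the raised free edges facing left (pot6) and the hinges to the right. The fingertip is at about (517,175), and the near-bottom corner of the rack's far end is at about (525,326). In the top view the arm covers the rack. I'll check these two points against the projection.

```bash
python3 - <<'E'
from h import *
c=lambda P:[(a-b)*5 for a,b in zip(proj("side",P),(250,146))]
for a in(.726,.737):
  print(c([*(Q+197*np.array([np.cos(a),np.sin(a)])),0]))
a=1.862;print("near end inner/outer",[c([*(Q+R_*np.array([np.cos(a),np.sin(a)])),0]) for R_ in(197,243)])
print("tip",c([655,-47,108.4]))
print(shift([*arc(.78),80]), shift([*arc(.78),65]))
E
```

```text
[np.float64(516.0221444703535), np.float64(329.66404759274695)]
[np.float64(512.6920793403815), np.float64(329.09380333065155)]
near end inner/outer [[np.float64(195.50131719941106), np.float64(394.92904470079407)], [np.float64(141.21838441738248), np.float64(363.38263125512003)]]
tip [np.float64(514.2834659952077), np.float64(171.98146435843896)]
[-0.0002 -0.0026  0.0517] [-0.0003 -0.0026  0.0667]
```

Both agree to within about 2 px (3 mm), which is good enough. I'll descend gently near the hinge of lid 1.

Request:
servo_tool --steps "0 -0.001 0.015 0 0 0 255; 0 -0.001 0.03 0 0 0 255; 0 -0.001 0.045 0 0 0 255; 0 -0.001 0.056 0 0 0 255; 0 -0.001 0.06 0 0 0 255"

```text
time_s: 2.8
tcp_pos: [654.5, -45.5, 68.8]
ee_rot: [0.991, -0.137, -0.001, -0.0]
force: [-0.4, 0.5, 0.4]
grip_width: 0.003
grasp_force: 0.1
```

Request:
servo_tool --steps "0 0 0.002 0 0 0 255; 0 0 0.004 0 0 0 255; 0 0 0.005 0 0 0 255; 0 0 0.005 0 0 0 255"

```text
time_s: 3.3
tcp_pos: [655.4, -45.6, 65.6]
ee_rot: [0.991, -0.137, 0.0, 0.0]
force: [0.4, 0.2, -0.2]
grip_width: 0.0
grasp_force: 0.1
```

Request:
servo_tool --steps "0 0 0.001 0 0 0 255; 0 0 0.001 0 0 0 255; 0 0 0.001 0 0 0 255"

```text
time_s: 3.68
tcp_pos: [655.5, -45.6, 64.8]
ee_rot: [0.991, -0.137, 0.0, 0.0]
force: [-0.3, -0.2, 2.6]
grip_width: 0.002
grasp_force: 1.3
```

Request:
servo_tool --steps "0 0 0.001 0 0 0 255; 0 0 0.001 0 0 0 255; 0 0 0.001 0 0 0 255"

```text
time_s: 4.05
tcp_pos: [655.5, -45.6, 63.9]
ee_rot: [0.991, -0.137, 0.0, 0.0]
force: [-2.1, -0.1, 4.8]
grip_width: 0.008
grasp_force: 2.5
```

Contact is at about 65 mm (tip at 43 mm), as expected. I'll work out the sweep rows.

```bash
cat > rows.py <<'E'
from h import *
import sys
# 5 rows from the present place along the arc, 8 mm each; z shift given in mm
def rows(n,dz,a1=1.82,step=8/220):
    s=r.sense(); p=s['tcp_pos'][:2]; a=np.arctan2(*(p-Q)[::-1]); print("a",a.round(3),"radial err",np.hypot(*(p-Q)).round(1)-220)
    T=R.from_quat(s['ee_rot'])
    for k in range(1,n+1):
        d=T.inv().apply([*(arc(min(a+k*step,a1))-p),0])/1000; print(k,d[:2].round(4))
rows(int(sys.argv[1]),0)
E
python3 rows.py 10
```

```text
a 0.78 radial err -0.5
1 [-0.0068 -0.0043]
2 [-0.0139 -0.0079]
3 [-0.0212 -0.0112]
4 [-0.0286 -0.0142]
5 [-0.0361 -0.0169]
6 [-0.0437 -0.0194]
7 [-0.0514 -0.0216]
8 [-0.0592 -0.0236]
9 [-0.067  -0.0252]
10 [-0.0749 -0.0266]
```

Request:
servo_tool --steps "-0.004 -0.002 -0.0004 0 0 0 255; -0.011 -0.0062 -0.0004 0 0 0 255; -0.018 -0.0097 -0.0004 0 0 0 255; -0.025 -0.0128 -0.0004 0 0 0 255; -0.032 -0.0155 -0.0004 0 0 0 255"

```text
time_s: 4.68
tcp_pos: [628.7, -21.7, 64.2]
ee_rot: [0.991, -0.137, 0.001, 0.0]
force: [2.3, -1.4, 5.0]
grip_width: 0.002
grasp_force: 2.1
```

```bash
python3 rows.py 5; python3 -c "
from h import *
crop('side',280,156,100,75,6,'pics/s1.png')"
```

```text
a 0.943 radial err 0.19999999999998863
1 [-0.0076 -0.0025]
2 [-0.0153 -0.0048]
3 [-0.023  -0.0069]
4 [-0.0308 -0.0087]
5 [-0.0386 -0.0102]
```

View pics/s1.png

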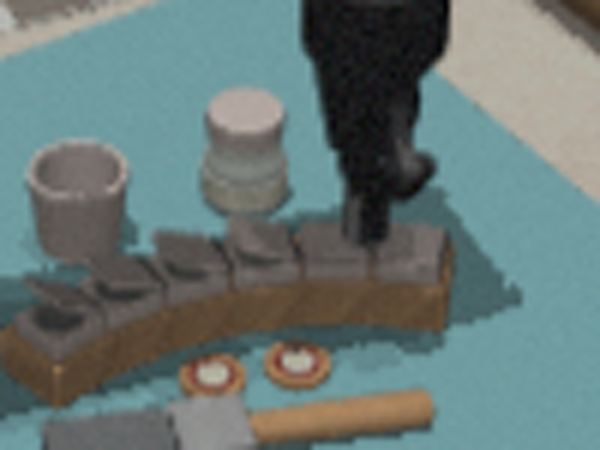

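Lid 1 is shut, lid 2 is being pressed flat, and the rack has not moved. I'll continue slightly lighter.

Request:
servo_tool --steps "-0.0076 -0.0025 -0.0003 0 0 0 255; -0.0153 -0.0048 -0.0003 0 0 0 255; -0.023 -0.0069 -0.0003 0 0 0 255; -0.0308 -0.0087 -0.0003 0 0 0 255; -0.0386 -0.0102 -0.0003 0 0 0 255"

```text
time_s: 5.35
tcp_pos: [593.8, -1.4, 64.1]
ee_rot: [0.991, -0.137, 0.0, -0.0]
force: [2.7, -1.6, 4.4]
grip_width: 0.003
grasp_force: 2.2
```

```bash
python3 rows.py 5
```

```text
a 1.127 radial err -0.09999999999999432
1 [-0.0079 -0.0013]
2 [-0.0158 -0.0023]
3 [-0.0238 -0.0029]
4 [-0.0318 -0.0032]
5 [-0.0398 -0.0033]
```

Request:
servo_tool --steps "-0.0079 -0.0013 -0.0003 0 0 0 255; -0.0158 -0.0023 -0.0003 0 0 0 255; -0.0238 -0.0029 -0.0003 0 0 0 255; -0.0318 -0.0032 -0.0003 0 0 0 255; -0.0398 -0.0033 -0.0003 0 0 0 255"

```text
time_s: 5.98
tcp_pos: [556.2, 12.6, 64.2]
ee_rot: [0.991, -0.137, -0.0, -0.0]
force: [2.8, -0.6, 3.7]
grip_width: 0.003
grasp_force: 2.0
```

```bash
python3 rows.py 5
```

```text
a 1.31 radial err -0.09999999999999432
1 [-0.008   0.0002]
2 [-0.016   0.0007]
3 [-0.0239  0.0016]
4 [-0.0319  0.0027]
5 [-0.0397  0.0041]
```

Request:
servo_tool --steps "-0.008 0.0002 0 0 0 0 255; -0.016 0.0007 0 0 0 0 255; -0.0239 0.0016 0 0 0 0 255; -0.0319 0.0027 0 0 0 0 255; -0.0397 0.0041 0 0 0 0 255"

```text
time_s: 6.6
tcp_pos: [516.8, 19.3, 64.3]
ee_rot: [0.991, -0.137, -0.0, -0.0]
force: [2.3, -0.3, 3.9]
grip_width: 0.002
grasp_force: 2.0
```

```bash
python3 rows.py 5; python3 -c "
from h import *
crop('side',280,156,100,75,6,'pics/s2.png')"
```

```text
a 1.491 radial err -0.09999999999999432
1 [-0.0078  0.0016]
2 [-0.0156  0.0036]
3 [-0.0233  0.0059]
4 [-0.0308  0.0084]
5 [-0.0383  0.0112]
```

View pics/s2.png

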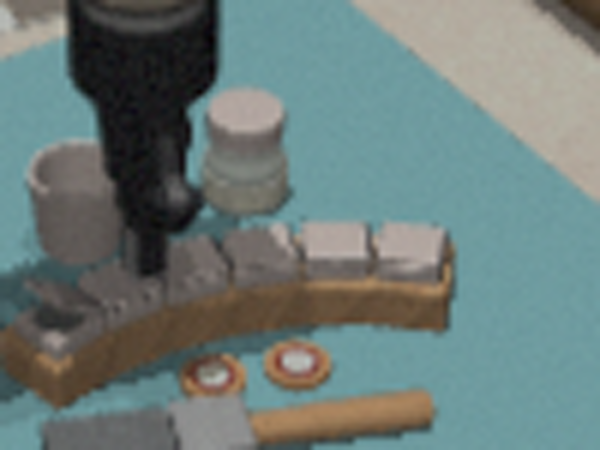

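Lids 1–4 lie flat, the finger is over lid 5 at about (148,270), and lid 6 is still up. The rack has not moved.

Request:
servo_tool --steps "-0.0078 0.0016 0 0 0 0 255; -0.0156 0.0036 0 0 0 0 255; -0.0233 0.0059 0 0 0 0 255; -0.0308 0.0084 0 0 0 0 255; -0.0383 0.0112 0 0 0 0 255"

```text
time_s: 7.28
tcp_pos: [476.9, 18.8, 64.3]
ee_rot: [0.991, -0.137, -0.0, -0.0]
force: [2.3, 0.3, 3.5]
grip_width: 0.001
grasp_force: 1.9
```

```bash
python3 rows.py 5
```

```text
a 1.673 radial err -0.09999999999999432
1 [-0.0074  0.003 ]
2 [-0.0147  0.0063]
3 [-0.0218  0.0099]
4 [-0.0288  0.0138]
5 [-0.0291  0.0139]
```

Request:
servo_tool --steps "-0.0074 0.003 0 0 0 0 255; -0.0147 0.0063 0 0 0 0 255; -0.0218 0.0099 0 0 0 0 255; -0.028 0.0133 0 0 0 0 255; -0.028 0.0133 0 0 0 0 255"

```text
time_s: 7.9
tcp_pos: [445.7, 13.5, 64.0]
ee_rot: [0.991, -0.137, -0.001, 0.0]
force: [-0.0, 0.5, 3.4]
grip_width: 0.001
grasp_force: 2.2
```

Request:
servo_tool --steps "0 0 -0.002 0 0 0 255; 0 0 -0.01 0 0 0 255; 0 0 -0.05 0 0 0 255; 0 0 -0.1 0 0 0 255; 0 0 -0.14 0 0 0 255"

```text
time_s: 8.52
tcp_pos: [446.6, 13.7, 205.9]
ee_rot: [0.991, -0.137, -0.0, 0.0]
force: [0.8, -1.2, -0.3]
grip_width: 0.004
grasp_force: 0.0
```

```bash
python3 -c "
from h import *
crop('side',265,156,110,80,6,'pics/s3.png')"
```

```text
(no output)
```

View pics/s3.png

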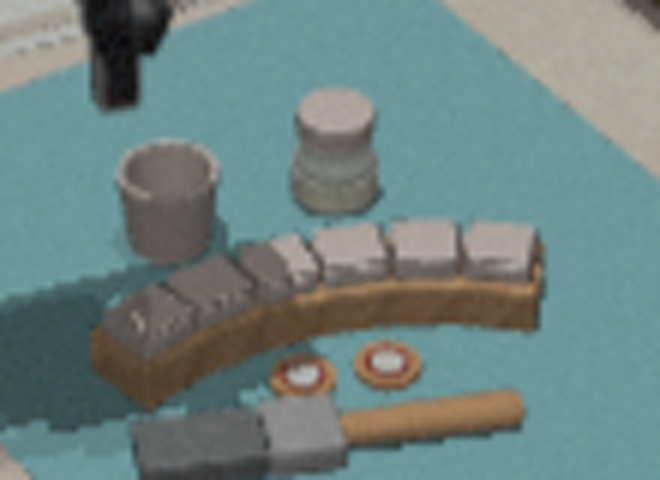

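All six lids lie flat, the rack and the things around it are in place, and the tool is clear. I'm handing in.

```bash
python3 -c "
from plant import order
print(order.job_done())"
```

```text
the job is handed in; nothing more can be done
None
```

All six lids were laid flat in one continuous stroke from pot1 to pot6, with about 3–5 N of downward press; in the last picture the rack, brush, jar, cup and medallions look unmoved (bowl and scissors were out of that view), and the job was handed in at about 8.6 s.

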